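Pump up the vial leak tester

TASK

Get the vial leak tester ready: push the yellow vent slide all the way to its green (closed) end, then press the red plunger knob right down and let it come right up again, as many times as it takes, until the orange indicator pin stands fully out with its whole green band showing above the collar. Do not pump while the vent is open and do not touch the pin. Leave the vent closed and the plunger let up, and leave the vials, cartons and other things around it standing where they are.

Things in the scene. Friction and masses are not known exactly. Their poses are not given: they have to be found in the camera images.
- station: Bolted-down leak tester, base plate 260 (x) x 360 (y) x 12 mm. Origin: centre of its underside, on the table; x away from the robot, y left, z up. On it, in its frame (mm): blue pump housing, x -40 to 115, y -90 to -10, top z 85; grey vent manifold, x -75 to -35, y 20 to 170, top z 75; clear chamber with vials sealed in, x -10 to 115, y 30 to 160, top z 110.
- plunger_top (a point): Centre of the top of the red mushroom plunger knob (48 mm across, 16 mm thick, axis vertical, at x 0, y -50 mm of the station). Moves with the knob: z 137 mm when up, 107 mm when fully pressed.
- plunger (a joint): Plunger travel, m: 0 up, 0.030 fully pressed. A spring returns it; pressing takes 5 N at first, 9 to 14 N (more if fast) near the bottom. It drives a ratchet: each full down-and-up stroke lifts the pin a step of about 10 mm (the first may be less); strokes shorter than 22 mm, or not let right up, may not count. Three or four full strokes are needed; extra ones do no harm.
- pin_top (a point): Centre of the top of the round indicator pin (14 mm diameter, orange with a 9 mm green band 26 to 35 mm below its top), which rises vertically out of a dark 30 mm collar (top at z 95 mm) on the blue housing, 80 mm behind the plunger axis (station x 80, y -50 mm).
- pin (a joint): Pin height, m: 0 is all the way in (its top 1 mm above the collar), 0.040 is where the last step leaves it. It stays where the ratchet leaves it and has no return spring. It may start partly out. It counts as fully out above 0.036.
- vent_top (a point): Centre of the top of the yellow vent slide grip, an upright post 16 (x) x 14 (y) mm, 29 mm tall, on a 6 mm black shoe 24 x 26 mm. Its top is 110 mm above the table and its foot at 81 mm; it slides along the station's y axis on the manifold (station x -55 mm).
- vent (a joint): Vent slide travel, m: 0 at the red (open) end next to the pump side, 0.040 at the green (closed) end; grows to the station's +y (the post's centre is at station y = 75 mm + travel). Friction about 2 N; stays where it is left; hard stops at both ends.
- vial1: Loose glass vial standing on the station's base plate in front of the pump housing: 30 mm across, 58 mm tall, green collar and grey cap. Origin at the centre of its underside, z up. To be left alone.
- vial2: Loose glass vial standing on the station's base plate to the right of the pump housing: 30 mm across, 58 mm tall, green collar and grey cap. Origin at the centre of its underside, z up. To be left alone.
- vial3: Loose glass vial standing on the station's base plate to the right of the pump housing, farther back: 30 mm across, 58 mm tall, green collar and grey cap. Origin at the centre of its underside, z up. To be left alone.
- tray: Cardboard tray, 280 x 210 mm, filled with vials up to 62 mm high, fixed, on the left. Origin at its underside's centre.
- cartons: Loose stack of four flat white cartons with purple stripes, 110 x 75 x 64 mm high. Origin at its underside's centre. To be left alone.
- jar: Loose jar with a blue cap, 76 mm across, 110 mm high. Origin at its underside's centre. To be left alone.
- marker: Loose white and blue marker pen lying on the table, 100 mm long, 15 mm thick. Origin under its middle. To be left alone.

How it is judged:
By the outcome, as a careful person would: the job done as asked, in the order asked, and still so for the second after the job is handed in, with the robot touching nothing.
It also fails if it takes over 48 s, if anything falls off the work surface, if the arm or the gripper's body presses on something with over 40 N, if the wrist force passes 120 N, or if a joint passes its speed limit or range.

ROBOT

A 6-joint arm with a two-finger parallel gripper is mounted at the origin on the work surface. World frame = base frame: x ahead of the robot, y to its left, z up, the work surface at z = 0. Lengths are in m, angles in rad, forces in N, time in s.
With the tool pointing down it reaches from about 0.375 to 0.75 m from the base axis. Payload 9 kg.
Tool frame: the origin (TCP) lies between the finger pads; the fingertips stand 19 mm ahead of it and the grasp point (between the pads) is the TCP; z points along the fingers, y is the direction in which the jaws open and shut (so a half turn about z gives the same grasp; the last joint's range is limited). The gripper opens to 85 mm and grips with 20 to 120 N. Pads are 22 mm wide; open, the fingers measure 114 mm over their backs; the gripper's body (76 mm by 85 mm) begins 54 mm behind the grasp point. The pads swing forward as they close: fully open they stand 13 mm farther back than shut.
Start: joints at [-1.447, 0.104, 0.097, 1.564, 0, 1.353], TCP at [0.201, -0.565, 0.25] pointing down, gripper open.
Joint ranges: [-2.99, 2.99], [-0.84, 1.86], [-1.1, 1.16], [-1.84, 2.11], [-1.51, 1.56], [-3.14, 3.14]. Speed limits (rad/s): [2.22, 2.22, 2.57, 3.14, 3.14, 3.14].

INTERFACE

Orientations are given as a 3x3 rotation matrix whose columns are the frame's x, y, z axes.
In Python, from station import sense, grab_frame, job_done gives the robot as it stands.
- The arm moves only by the tool send_rows, never from a script. Its argument "series" is a list of rows, each an object with "fingers": the opening, from -1 (shut) to 1 (fully open); "translation": the shift along the world's x, y, z normalised to -1 to 1, where 1 is 500 mm, a list of three; "spin": the turn about the world's z normalised to -1 to 1, where 1 is 360 degrees. A call has 1 to 20 rows; each row is the pose to reach, as a shift and turn from the pose commanded when the call began, turning the shorter way round; what a row does not reach only later rows make up. A row lasts 1/10 s, in which the tool goes at most 50 mm and 8.59 degrees, less where a joint would pass 70% of its speed; a pose out of reach is approached as far as the arm can. A call with a number of a shift or a turn outside -1 to 1 is refused whole. A call with a gripper value outside its range is refused whole. The fingers move at their own pace and stop on an object; the grip force is fixed at half the most. Time passes only in rows, so rows that repeat a pose let the fingers close. It gives the time, the measured TCP pose, the force and the opening at its end, in the units of the state.
- sense(): the state, without advancing time (a new reading comes with each control period).
- grab_frame(name): name is "side" or "top"; returns a dict with "frame" (384x512x3 uint8, red, green, blue), "camera_matrix" (3x3 intrinsics, pixels), "T" (4x4, takes a point from camera to world coordinates). Camera axes: x right, y up, looking along -z (the intrinsics and any distortion apply to the point x, -y, -z); pixel columns grow to the right and rows downward; lengths in m; the calibration is good to about 2 mm. A picture is of the moment at which its call begins. There is no depth.
- job_done(): hands the job in, once; it reports no verdict.
The state is a dict: "t": time; "qpos": joint angles; "joint_vel": joint speeds; "tau": joint torques, N m; "ee_pos": TCP position; "orientation": TCP orientation; "contact_force": force on the tool from outside, world axes, zero at the start; "wrist_torque": the same for the moment, N m; "finger_gap": opening from 0.0 (shut) to 1.0 (fully open).
Only numpy, scipy, OpenCV 4.12 (cv2) and the standard library are available. Lean on these libraries where they do the work, as an engineer would, in place of code of your own. Each camera call takes 0.05 s, during which the arm holds its last target.

## Working session

There is one attempt and no reset: what is moved stays moved. The work goes in short steps, Python scripts to look and compute and a tool call to move; the robot and the scene stay as the last step left them, time stands still between calls to the robot, and variables do not carry over. Pictures are saved under pics/ and viewed, and the job is handed in when it is done.

Besides the shell and the picture viewer there is one more tool, called after "Request:" in YAML: its name, and indented under it one key for each argument. send_rows: Moves the arm, as the interface text tells. Its arguments: {"type":"object","properties":{"series":{"type":"array","items":{"type":"object","properties":{"fingers":{"type":"number"},"translation":{"type":"array","items":{"type":"number"}},"spin":{"type":"number"}}}}},"required":["series"]}

```bash
mkdir -p pics; ls; python3 - <<'E'
from station import sense, grab_frame
import cv2,numpy as np
for n in("side","top"):
    f=grab_frame(n); cv2.imwrite(f"pics/{n}0.png",f["frame"][:,:,::-1])
    print(n,f["camera_matrix"].tolist(),np.round(f["T"],4).tolist(),[k for k in f])
s=sense();print(s)
E
```

```text
pics
side [[409.9137099535138, 0.0, 256.29237008008863], [0.0, 409.9137099535138, 198.2991300625629], [0.0, 0.0, 1.0]] [[0.9982, 0.0423, -0.0415, 0.456], [-0.0586, 0.5984, -0.7991, -0.9112], [-0.0089, 0.8001, 0.5998, 0.8248], [0.0, 0.0, 0.0, 1.0]] ['frame', 'camera_matrix', 'T']
top [[430.7500000999734, 0.0, 256.8964262663682], [0.0, 430.7500000999734, 186.41516283202319], [0.0, 0.0, 1.0]] [[0.0012, 0.9937, -0.1123, 0.3971], [-1.0, 0.0004, -0.0072, 0.0075], [-0.0071, 0.1123, 0.9936, 1.3364], [0.0, 0.0, 0.0, 1.0]] ['frame', 'camera_matrix', 'T']
{'t': 0.1, 'qpos': array([-1.44667608e+00,  1.04634445e-01,  9.65484198e-02,  1.56389587e+00,
       -4.97944192e-06,  1.35309179e+00]), 'joint_vel': array([ 0.00037306, -0.00073607,  0.00081342,  0.00273367, -0.00045857,
       -0.00120019]), 'tau': array([ 5.52427926e-03, -5.58203852e+01,  5.04723251e+01,  1.29082191e-02,
       -2.45935516e-04, -4.41082690e-06]), 'ee_pos': array([ 0.20109442, -0.56500643,  0.24960384]), 'orientation': array([[ 9.42144572e-01,  3.35206777e-01, -1.51716680e-04],
       [ 3.35206717e-01, -9.42143871e-01,  1.17583170e-03],
       [ 2.51207816e-04, -1.15865991e-03, -9.99999297e-01]]), 'contact_force': array([1.29004307, 0.36319959, 0.06256621]), 'wrist_torque': array([-0.01289267,  0.00297172,  0.00985441]), 'finger_gap': 1.0005621254183046}
```

View pics/side0.png

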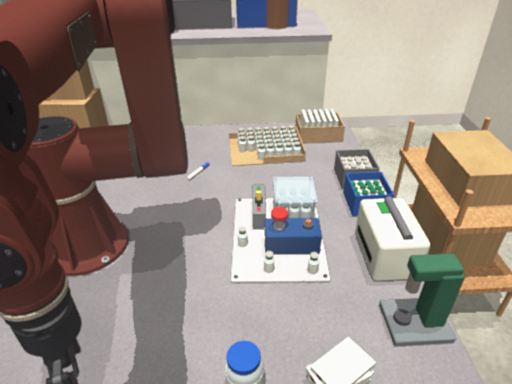

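View pics/top0.png

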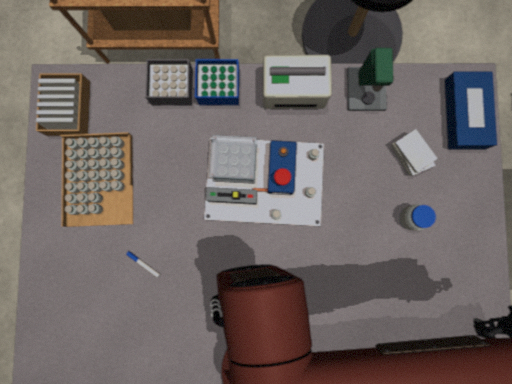

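The side view shows the red knob at about (280,214), the yellow grip at (259,196), and the pin at (309,224). The top view shows the knob at (283,177), the grip at (235,195), and the pin at (284,151). I'll zoom in to measure them.

```bash
cat > h.py <<'E'
import numpy as np,cv2
from station import sense,grab_frame
def proj(f,P):
    P=np.atleast_2d(P);T=f["T"];c=(P-T[:3,3])@T[:3,:3]
    c=c*[1,-1,-1];u=c@f["camera_matrix"].T;return u[:,:2]/u[:,2:]
def ray(f,uv,z):
    K=f["camera_matrix"];d=np.linalg.inv(K)@[uv[0],uv[1],1];d=f["T"][:3,:3]@(d*[1,-1,-1]);o=f["T"][:3,3]
    return o+d*(z-o[2])/d[2]
def crop(f,x0,y0,w,h,s,name):
    im=f["frame"][y0:y0+h,x0:x0+w,::-1]
    cv2.imwrite("pics/"+name,cv2.resize(im,None,fx=s,fy=s,interpolation=cv2.INTER_CUBIC))
E
python3 - <<'E'
from h import *
for n,(x,y,w,h) in dict(top=(198,130,133,100),side=(225,170,112,120)).items():
    f=grab_frame(n); crop(f,x,y,w,h,6 if n=="top" else 5,n+"1.png")
    hsv=cv2.cvtColor(f["frame"],cv2.COLOR_RGB2HSV)
    for nm,lo,hi in(("red",(0,200,120),(4,255,255)),("yel",(24,150,120),(33,255,255)),("orange",(6,150,120),(18,255,255))):
        m=cv2.inRange(hsv,lo,hi)
        k,_,st,c=cv2.connectedComponentsWithStats(m)
        print(n,nm,[(st[i].tolist(),c[i].round(1).tolist()) for i in range(1,k) if x<c[i][0]<x+w and y<c[i][1]<y+h and st[i][4]>3])
E
```

```text
top red [([276, 170, 14, 12, 84], [282.6, 174.4]), ([276, 180, 6, 4, 10], [278.5, 181.2])]
top yel [([233, 192, 5, 5, 25], [235.0, 194.0])]
top orange [([281, 149, 5, 4, 16], [283.0, 150.5])]
side red []
side yel []
side orange [([306, 220, 5, 4, 14], [308.0, 221.4])]
```

View pics/top1.png

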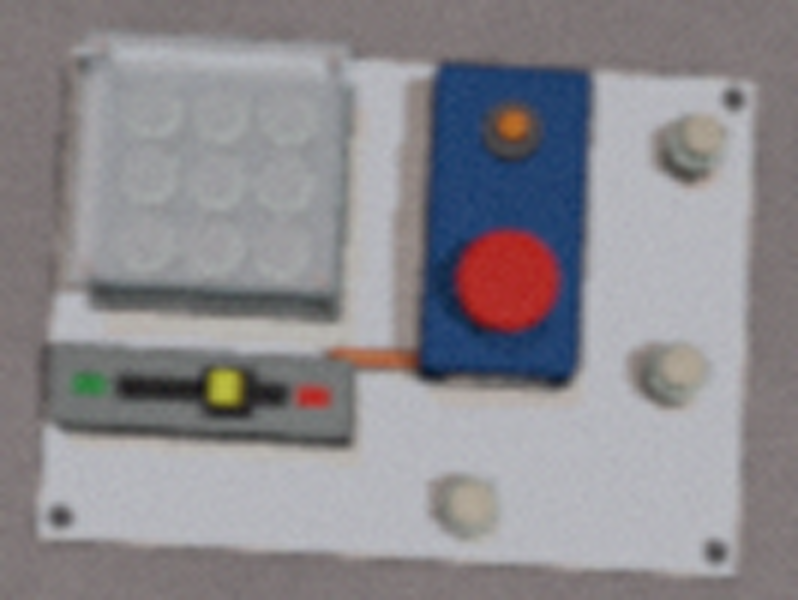

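View pics/side1.png

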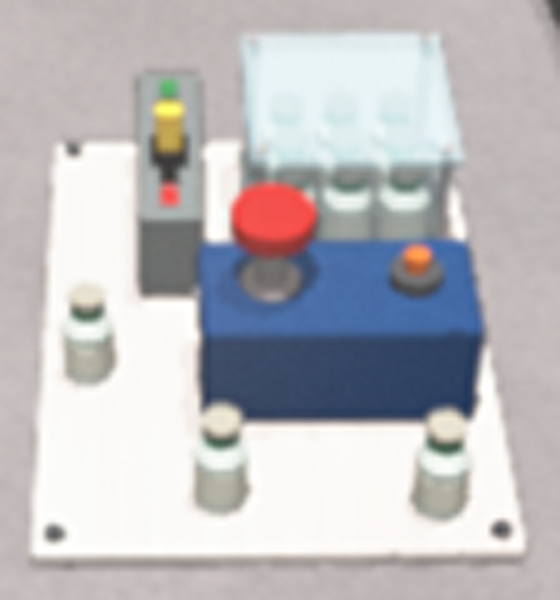

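```bash
cat > fit.py <<'E'
from h import *
from scipy.optimize import least_squares
t=grab_frame("top");s=grab_frame("side")
ot=lambda p:(np.array(p)+.5)/6-.5+[198,130]
os_=lambda p:(np.array(p)+.5)/5-.5+[225,170]
obs=[(t,ot((755,82)),(.13,-.18,.012)),(t,ot((735,577)),(-.13,-.18,.012)),(t,ot((38,540)),(-.13,.18,.012)),
(t,ot((508,280)),(0,-.05,.135)),(t,ot((588,73)),(.115,-.09,.085)),(t,ot((441,65)),(.115,-.01,.085)),(t,ot((88,385)),None),
(s,os_((32,552)),(-.13,-.18,.012)),(s,os_((524,546)),(.13,-.18,.012)),(s,os_((55,143)),(-.13,.18,.012)),
(s,os_((273,212)),(0,-.05,.135)),(s,os_((200,245)),(-.04,-.01,.085)),(s,os_((204,325)),(-.04,-.09,.085)),(s,os_((481,332)),(.115,-.09,.085))]
obs=[o for o in obs if o[2] is not None]
def W(q,p):
    c,n=np.cos(q[2]),np.sin(q[2]);p=np.array(p);return np.array([q[0]+c*p[0]-n*p[1],q[1]+n*p[0]+c*p[1],p[2]])
r=least_squares(lambda q:np.concatenate([proj(f,W(q,p))[0]-u for f,u,p in obs]),[.5,0,0],loss="soft_l1")
q=r.x;print(q,np.degrees(q[2]));print(np.array([proj(f,W(q,p))[0]-u for f,u,p in obs]).round(1).tolist())
np.save("q.npy",q)
print("knob",W(q,(0,-.05,.137)),"pin",W(q,(.08,-.05,.096)))
print("by knob top:",ray(t,ot((508,280)),.135))
# vent
i=lambda w:np.linalg.solve(np.array([[np.cos(q[2]),-np.sin(q[2])],[np.sin(q[2]),np.cos(q[2])]]),w[:2]-q[:2])
print("vent st",i(ray(t,ot((226,387)),.11)), "vent 0/40 world",W(q,(-.055,.075,.11)),W(q,(-.055,.115,.11)))
print("pin top st",i(ray(t,ot((514,124)),.10)), "red/green marks",i(ray(t,ot((314,397)),.075)),i(ray(t,ot((89,384)),.075)))
E
python3 fit.py
```

```text
[ 0.56383506 -0.00590684 -0.05452592] -3.1241050147839613
[[0.6, -0.4], [0.7, 0.5], [-0.4, 0.1], [0.3, 0.2], [1.5, -0.8], [-1.0, -0.9], [-0.5, -0.1], [0.6, 0.1], [-0.1, -0.7], [-0.2, -0.5], [-0.8, -2.0], [-1.1, 1.0], [1.3, -1.0]]
knob [ 0.56111012 -0.05583253  0.137     ] pin [ 0.64099122 -0.06019245  0.096     ]
by knob top: [ 0.56166705 -0.05509789  0.135     ]
vent st [-0.05476878  0.0813165 ] vent 0/40 world [0.51300422 0.07197913 0.11      ] [0.51518417 0.11191969 0.11      ]
pin top st [ 0.08195249 -0.04994902] red/green marks [-0.05409615  0.04013569] [-0.05378545  0.15074426]
```

Request:
send_rows:
  series:
    - {"fingers": -1,"translation": [0.5,0.98,0],"spin": 0.187}
    - {"fingers": -1,"translation": [0.5,0.98,0],"spin": 0.187}
    - {"fingers": -1,"translation": [0.5,0.98,0],"spin": 0.187}
    - {"fingers": -1,"translation": [0.5,0.98,0],"spin": 0.187}
    - {"fingers": -1,"translation": [0.5,0.98,0],"spin": 0.187}
    - {"fingers": -1,"translation": [0.5,0.98,0],"spin": 0.187}
    - {"fingers": -1,"translation": [0.5,0.98,0],"spin": 0.187}
    - {"fingers": -1,"translation": [0.5,0.98,0],"spin": 0.187}
    - {"fingers": -1,"translation": [0.5,0.98,0],"spin": 0.187}
    - {"fingers": -1,"translation": [0.5,0.98,0],"spin": 0.187}
    - {"fingers": -1,"translation": [0.5,0.98,0],"spin": 0.187}
    - {"fingers": -1,"translation": [0.5,0.98,0],"spin": 0.187}
    - {"fingers": -1,"translation": [0.5,0.98,0],"spin": 0.187}
    - {"fingers": -1,"translation": [0.5,0.98,0],"spin": 0.187}
    - {"fingers": -1,"translation": [0.5,0.98,0],"spin": 0.187}
    - {"fingers": -1,"translation": [0.5,0.98,0],"spin": 0.187}

```text
t: 1.9
ee_pos: [0.4508, -0.0765, 0.2503]
orientation: [[0.056, 0.998, 0.0], [0.998, -0.056, -0.0], [-0.0, 0.0, -1.0]]
contact_force: [-0.5, 0.2, -0.5]
finger_gap: 0.004
```

Request:
send_rows:
  series:
    - {"fingers": -1,"translation": [0.121,0.244,-0.13],"spin": 0}
    - {"fingers": -1,"translation": [0.121,0.244,-0.13],"spin": 0}
    - {"fingers": -1,"translation": [0.121,0.244,-0.13],"spin": 0}
    - {"fingers": -1,"translation": [0.121,0.244,-0.13],"spin": 0}
    - {"fingers": -1,"translation": [0.121,0.244,-0.13],"spin": 0}

```text
t: 2.4
ee_pos: [0.5112, 0.0467, 0.1846]
orientation: [[0.053, 0.999, -0.002], [0.999, -0.053, -0.0], [-0.0, -0.002, -1.0]]
contact_force: [-0.3, -0.7, 0.0]
finger_gap: -0.003
```

```bash
python3 - <<'E'
from h import *
f=grab_frame("side");crop(f,190,130,150,160,4,"side2.png")
E
```

```text
(no output)
```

View pics/side2.png

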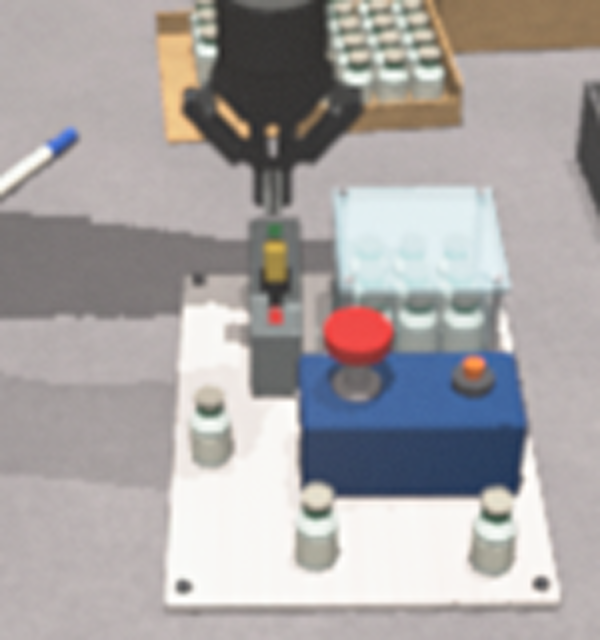

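The fingers are shut above the manifold. Their tips are at about crop (272,204), which is (258,181) in the frame.

```bash
python3 - <<'E'
from h import *
f=grab_frame("side")
for z in(.1656,.1526): print(proj(f,[[.5112,.0467-.011,z]]))
E
```

```text
[[258.2351816  183.53434085]]
[[258.26298661 187.30224301]]
```

Request:
send_rows:
  series:
    - {"fingers": -1,"translation": [0,0,-0.07],"spin": 0}
    - {"fingers": -1,"translation": [0,0,-0.12],"spin": 0}
    - {"fingers": -1,"translation": [0,0,-0.144],"spin": 0}
    - {"fingers": -1,"translation": [0,0,-0.144],"spin": 0}
    - {"fingers": -1,"translation": [0.001,0.02,-0.144],"spin": 0}
    - {"fingers": -1,"translation": [0.002,0.04,-0.144],"spin": 0}
    - {"fingers": -1,"translation": [0.003,0.06,-0.144],"spin": 0}
    - {"fingers": -1,"translation": [0.004,0.072,-0.144],"spin": 0}
    - {"fingers": -1,"translation": [0.0045,0.08,-0.144],"spin": 0}
    - {"fingers": -1,"translation": [0.0045,0.08,-0.144],"spin": 0}

```text
t: 3.5
ee_pos: [0.5138, 0.0875, 0.1134]
orientation: [[0.053, 0.999, 0.0], [0.999, -0.053, 0.0], [0.0, 0.0, -1.0]]
contact_force: [0.4, -0.1, 0.2]
finger_gap: 0.002
```

```bash
python3 - <<'E'
from h import *
f=grab_frame("side");crop(f,220,140,120,100,5,"side3.png")
E
```

```text
(no output)
```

View pics/side3.png

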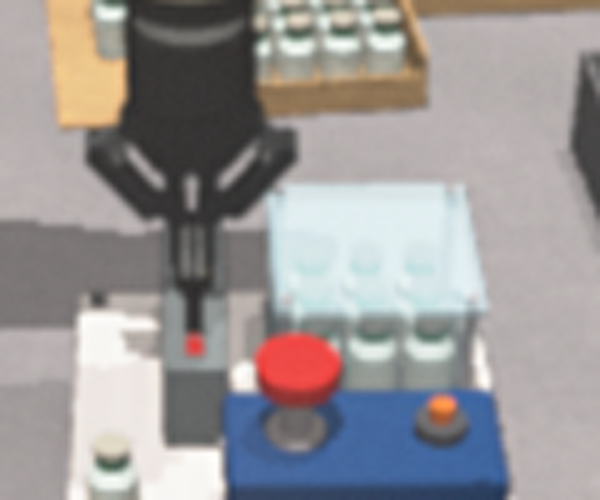

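The post is hidden behind the fingers. I'll ease on toward the stop.

Request:
send_rows:
  series:
    - {"fingers": -1,"translation": [0,0.004,0],"spin": 0}
    - {"fingers": -1,"translation": [0,0.008,0],"spin": 0}
    - {"fingers": -1,"translation": [0.001,0.012,0],"spin": 0}
    - {"fingers": -1,"translation": [0.001,0.014,0],"spin": 0}
    - {"fingers": -1,"translation": [0.001,0.015,0],"spin": 0}
    - {"fingers": -1,"translation": [0.001,0.016,0],"spin": 0}
    - {"fingers": -1,"translation": [0.001,0.016,0],"spin": 0}

```text
t: 4.25
ee_pos: [0.5143, 0.0947, 0.1132]
orientation: [[0.054, 0.999, -0.0], [0.999, -0.054, 0.0], [0.0, -0.0, -1.0]]
contact_force: [-0.6, -1.9, -1.9]
finger_gap: 0.0
```

Request:
send_rows:
  series:
    - {"fingers": -1,"translation": [0,0.002,0],"spin": 0}
    - {"fingers": -1,"translation": [0,0.004,0],"spin": 0}
    - {"fingers": -1,"translation": [0,0.004,0],"spin": 0}

```text
t: 4.55
ee_pos: [0.5144, 0.0952, 0.1133]
orientation: [[0.055, 0.998, -0.0], [0.998, -0.055, -0.003], [-0.003, -0.0, -1.0]]
contact_force: [-1.5, -10.8, -1.3]
finger_gap: 0.001
```

The force has jumped to 10.8 N and motion has stopped, so the slide is on its hard stop. I'll back off, lift and look.

Request:
send_rows:
  series:
    - {"fingers": -1,"translation": [0,-0.015,0],"spin": 0}
    - {"fingers": -1,"translation": [0,-0.04,0],"spin": 0}
    - {"fingers": -1,"translation": [0,-0.04,0.1],"spin": 0}
    - {"fingers": -1,"translation": [0,-0.1,0.15],"spin": 0}
    - {"fingers": -1,"translation": [0.04,-0.2,0.15],"spin": 0}
    - {"fingers": -1,"translation": [0.09,-0.3,0.15],"spin": 0}
    - {"fingers": -1,"translation": [0.09,-0.3,0.15],"spin": 0}

```text
t: 5.25
ee_pos: [0.5609, -0.0582, 0.1885]
orientation: [[0.058, 0.998, 0.002], [0.998, -0.058, -0.001], [-0.001, 0.002, -1.0]]
contact_force: [1.1, 0.7, -0.3]
finger_gap: -0.0
```

```bash
python3 - <<'E'
from h import *
f=grab_frame("side");crop(f,220,140,120,120,5,"side4.png")
g=grab_frame("top");crop(g,198,130,133,100,6,"top4.png")
print(sense()["ee_pos"])
q=np.load("q.npy");c,n=np.cos(q[2]),np.sin(q[2])
for ty in(.075,.110,.115):
  p=(-.055,ty);P=[q[0]+c*p[0]-n*p[1],q[1]+n*p[0]+c*p[1],.11];print(ty,(proj(f,P)[0]-[220,140])*5,(proj(g,P)[0]-[198,130])*6)
E
```

```text
[ 0.55963682 -0.05527177  0.18811842]
0.075 [190.96552521 259.69630984] [236.68999161 385.70849879]
0.11 [190.5158527  225.84465727] [163.46139602 381.68491744]
0.115 [190.45326024 221.13265433] [153.00467183 381.11036757]
```

View pics/side4.png

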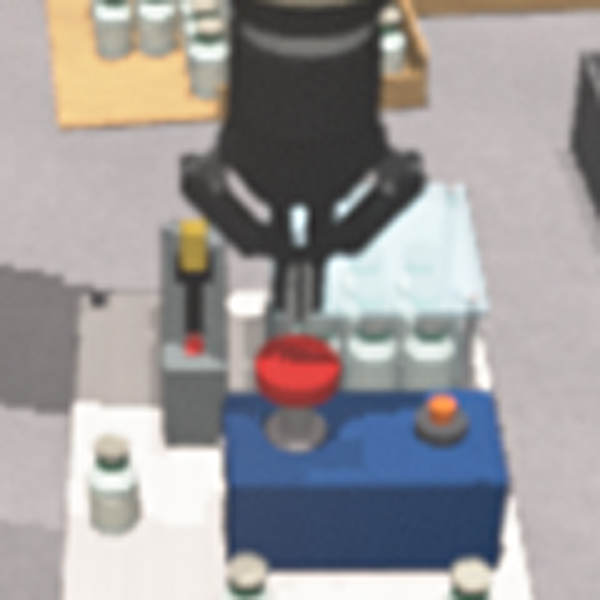

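View pics/top4.png

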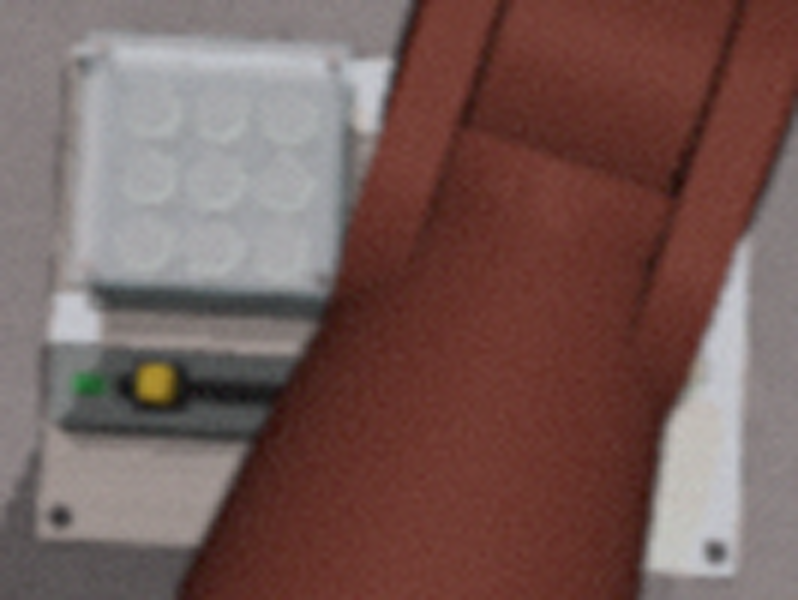

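The vent grip is at the green end: top crop (157,384), against a predicted (155,383) for fully closed. The fingertips are above the knob. I'll do the first press and check its depth.

Request:
send_rows:
  series:
    - {"fingers": -1,"translation": [0.002,-0.001,-0.05],"spin": 0}
    - {"fingers": -1,"translation": [0.002,-0.001,-0.062],"spin": 0}
    - {"fingers": -1,"translation": [0.002,-0.001,-0.074],"spin": 0}
    - {"fingers": -1,"translation": [0.002,-0.001,-0.086],"spin": 0}
    - {"fingers": -1,"translation": [0.002,-0.001,-0.098],"spin": 0}
    - {"fingers": -1,"translation": [0.002,-0.001,-0.11],"spin": 0}
    - {"fingers": -1,"translation": [0.002,-0.001,-0.12],"spin": 0}
    - {"fingers": -1,"translation": [0.002,-0.001,-0.126],"spin": 0}
    - {"fingers": -1,"translation": [0.002,-0.001,-0.126],"spin": 0}

```text
t: 6.25
ee_pos: [0.5596, -0.0527, 0.1265]
orientation: [[0.053, 0.999, -0.001], [0.999, -0.053, 0.0], [0.0, -0.001, -1.0]]
contact_force: [-7.3, 1.6, 9.7]
finger_gap: 0.001
```

Request:
send_rows:
  series:
    - {"fingers": -1,"translation": [0,0,-0.004],"spin": 0}
    - {"fingers": -1,"translation": [0,0,-0.006],"spin": 0}
    - {"fingers": -1,"translation": [0,0,-0.006],"spin": 0}

```text
t: 6.55
ee_pos: [0.5599, -0.0527, 0.1259]
orientation: [[0.053, 0.999, 0.001], [0.999, -0.053, -0.0], [-0.0, 0.001, -1.0]]
contact_force: [-14.3, 2.7, 25.1]
finger_gap: 0.0
```

```bash
python3 - <<'E'
from h import *
f=grab_frame("side");crop(f,220,140,120,120,5,"side5.png");print(sense()["contact_force"])
E
```

```text
[-12.98087663   3.25833302  24.03001043]
```

View pics/side5.png

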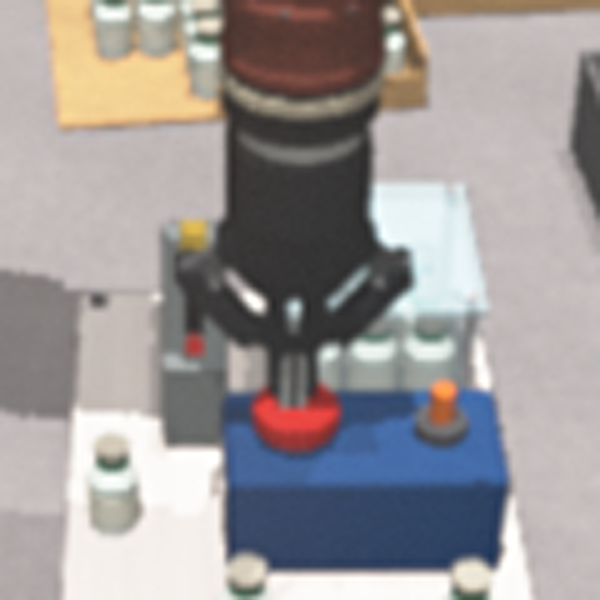

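The knob has bottomed at TCP z 0.126 (25 N), and the pin has risen to about crop (443,400). I'll release it fully and run a second stroke.

Request:
send_rows:
  series:
    - {"fingers": -1,"translation": [0,0,0.03],"spin": 0}
    - {"fingers": -1,"translation": [0,0,0.06],"spin": 0}
    - {"fingers": -1,"translation": [0,0,0.09],"spin": 0}
    - {"fingers": -1,"translation": [0,0,0.09],"spin": 0}
    - {"fingers": -1,"translation": [0,0,0.09],"spin": 0}
    - {"fingers": -1,"translation": [0,0,0.064],"spin": 0}
    - {"fingers": -1,"translation": [0,0,0.05],"spin": 0}
    - {"fingers": -1,"translation": [0,0,0.036],"spin": 0}
    - {"fingers": -1,"translation": [0,0,0.024],"spin": 0}
    - {"fingers": -1,"translation": [0,0,0.012],"spin": 0}
    - {"fingers": -1,"translation": [0,0,0.004],"spin": 0}
    - {"fingers": -1,"translation": [0,0,0.002],"spin": 0}
    - {"fingers": -1,"translation": [0,0,0.002],"spin": 0}
    - {"fingers": -1,"translation": [0,0,0.002],"spin": 0}

```text
t: 8.0
ee_pos: [0.5611, -0.054, 0.1259]
orientation: [[0.054, 0.999, 0.003], [0.999, -0.054, -0.001], [-0.001, 0.003, -1.0]]
contact_force: [-7.3, 2.9, 28.3]
finger_gap: -0.002
```

Request:
send_rows:
  series:
    - {"fingers": -1,"translation": [0,0,0.03],"spin": 0}
    - {"fingers": -1,"translation": [0,0,0.06],"spin": 0}
    - {"fingers": -1,"translation": [0,0,0.09],"spin": 0}
    - {"fingers": -1,"translation": [0,0,0.09],"spin": 0}
    - {"fingers": -1,"translation": [0,0,0.09],"spin": 0}
    - {"fingers": -1,"translation": [0,0,0.064],"spin": 0}
    - {"fingers": -1,"translation": [0,0,0.05],"spin": 0}
    - {"fingers": -1,"translation": [0,0,0.036],"spin": 0}
    - {"fingers": -1,"translation": [0,0,0.024],"spin": 0}
    - {"fingers": -1,"translation": [0,0,0.012],"spin": 0}
    - {"fingers": -1,"translation": [0,0,0.004],"spin": 0}
    - {"fingers": -1,"translation": [0,0,0.001],"spin": 0}
    - {"fingers": -1,"translation": [0,0,0.001],"spin": 0}

```text
t: 9.3
ee_pos: [0.561, -0.054, 0.1259]
orientation: [[0.054, 0.999, 0.002], [0.999, -0.054, -0.001], [-0.001, 0.002, -1.0]]
contact_force: [-6.7, 2.0, 25.0]
finger_gap: 0.003
```

```bash
python3 - <<'E'
from h import *
f=grab_frame("side");crop(f,220,140,120,120,5,"side6.png");print(sense()["contact_force"])
E
```

```text
[-7.38453992  2.90840953 25.20807273]
```

View pics/side6.png

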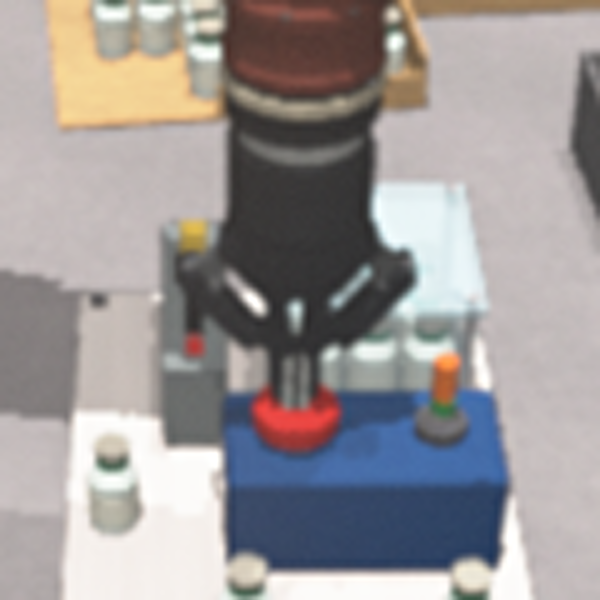

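The pin top is at crop (446,358), with part of the green band showing. I'll run a fourth stroke, a fifth for safety since extras do no harm, and then let up.

Request:
send_rows:
  series:
    - {"fingers": -1,"translation": [0,0,0.03],"spin": 0}
    - {"fingers": -1,"translation": [0,0,0.06],"spin": 0}
    - {"fingers": -1,"translation": [0,0,0.09],"spin": 0}
    - {"fingers": -1,"translation": [0,0,0.09],"spin": 0}
    - {"fingers": -1,"translation": [0,0,0.09],"spin": 0}
    - {"fingers": -1,"translation": [0,0,0.064],"spin": 0}
    - {"fingers": -1,"translation": [0,0,0.05],"spin": 0}
    - {"fingers": -1,"translation": [0,0,0.036],"spin": 0}
    - {"fingers": -1,"translation": [0,0,0.024],"spin": 0}
    - {"fingers": -1,"translation": [0,0,0.012],"spin": 0}
    - {"fingers": -1,"translation": [0,0,0.004],"spin": 0}
    - {"fingers": -1,"translation": [0,0,0.001],"spin": 0}
    - {"fingers": -1,"translation": [0,0,0.001],"spin": 0}

```text
t: 10.65
ee_pos: [0.5609, -0.054, 0.1259]
orientation: [[0.054, 0.999, 0.002], [0.999, -0.054, -0.001], [-0.001, 0.002, -1.0]]
contact_force: [-4.5, 2.0, 22.1]
finger_gap: 0.002
```

Request:
send_rows:
  series:
    - {"fingers": -1,"translation": [0,0,0.03],"spin": 0}
    - {"fingers": -1,"translation": [0,0,0.06],"spin": 0}
    - {"fingers": -1,"translation": [0,0,0.09],"spin": 0}
    - {"fingers": -1,"translation": [0,0,0.09],"spin": 0}
    - {"fingers": -1,"translation": [0,0,0.09],"spin": 0}
    - {"fingers": -1,"translation": [0,0,0.064],"spin": 0}
    - {"fingers": -1,"translation": [0,0,0.05],"spin": 0}
    - {"fingers": -1,"translation": [0,0,0.036],"spin": 0}
    - {"fingers": -1,"translation": [0,0,0.024],"spin": 0}
    - {"fingers": -1,"translation": [0,0,0.012],"spin": 0}
    - {"fingers": -1,"translation": [0,0,0.004],"spin": 0}
    - {"fingers": -1,"translation": [0,0,0.001],"spin": 0}
    - {"fingers": -1,"translation": [0,0,0.001],"spin": 0}

```text
t: 11.95
ee_pos: [0.5608, -0.054, 0.126]
orientation: [[0.054, 0.999, 0.002], [0.999, -0.054, -0.001], [-0.001, 0.002, -1.0]]
contact_force: [-4.5, 1.6, 17.6]
finger_gap: 0.004
```

Request:
send_rows:
  series:
    - {"fingers": -1,"translation": [0,0,0.03],"spin": 0}
    - {"fingers": -1,"translation": [0,0,0.06],"spin": 0}
    - {"fingers": -1,"translation": [0,0,0.1],"spin": 0}
    - {"fingers": -1,"translation": [0,0,0.2],"spin": 0}
    - {"fingers": -1,"translation": [0,0,0.26],"spin": 0}
    - {"fingers": -1,"translation": [-0.1,-0.1,0.26],"spin": 0}
    - {"fingers": -1,"translation": [-0.2,-0.3,0.26],"spin": 0}
    - {"fingers": -1,"translation": [-0.24,-0.4,0.26],"spin": 0}
    - {"fingers": -1,"translation": [-0.24,-0.5,0.26],"spin": 0}
    - {"fingers": -1,"translation": [-0.24,-0.5,0.26],"spin": 0}
    - {"fingers": -1,"translation": [-0.24,-0.5,0.26],"spin": 0}

```text
t: 13.05
ee_pos: [0.4386, -0.3063, 0.2544]
orientation: [[0.056, 0.998, -0.001], [0.998, -0.056, 0.0], [0.0, -0.001, -1.0]]
contact_force: [0.5, 0.1, 0.1]
finger_gap: -0.0
```

```bash
python3 - <<'E'
from h import *
f=grab_frame("side");crop(f,220,140,120,150,4,"side7.png");cv2.imwrite("pics/side7f.png",f["frame"][:,:,::-1])
g=grab_frame("top");cv2.imwrite("pics/top7f.png",g["frame"][:,:,::-1]);crop(g,198,130,133,100,6,"top7.png");print(sense()["contact_force"])
E
```

```text
[0.05433703 0.45862042 0.72115222]
```

View pics/side7.png

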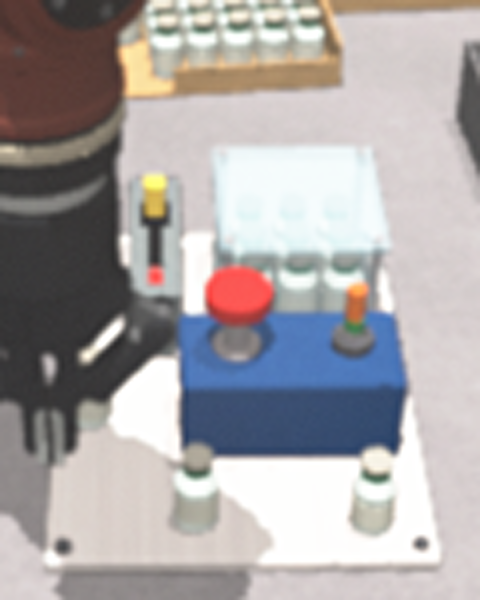

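View pics/top7.png

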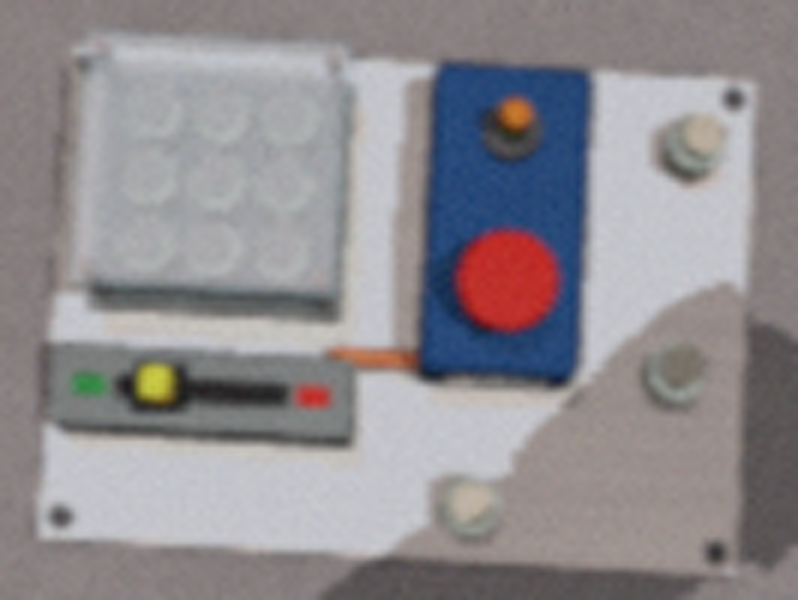

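View pics/top7f.png

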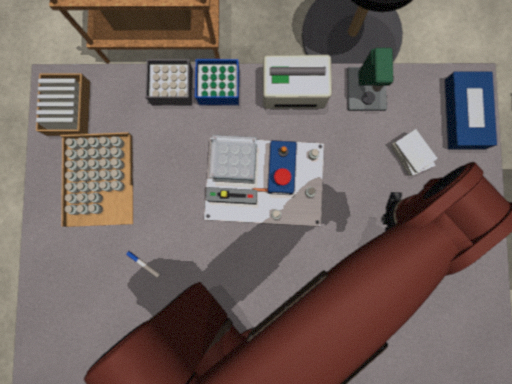

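```bash
python3 - <<'E'
from h import *
f=grab_frame("side");crop(f,290,195,40,45,13,"pin8.png")
q=np.load("q.npy");c,n=np.cos(q[2]),np.sin(q[2])
p=(.08,-.05);X=[q[0]+c*p[0]-n*p[1],q[1]+n*p[0]+c*p[1]]
for z in(.095,.096,.116,.126,.136):print(z,((proj(f,X+[z])[0]+.5-[290,195])*13).round(0))
E
```

```text
0.095 [237. 366.]
0.096 [238. 362.]
0.116 [244. 289.]
0.126 [247. 252.]
0.136 [250. 214.]
```

View pics/pin8.png

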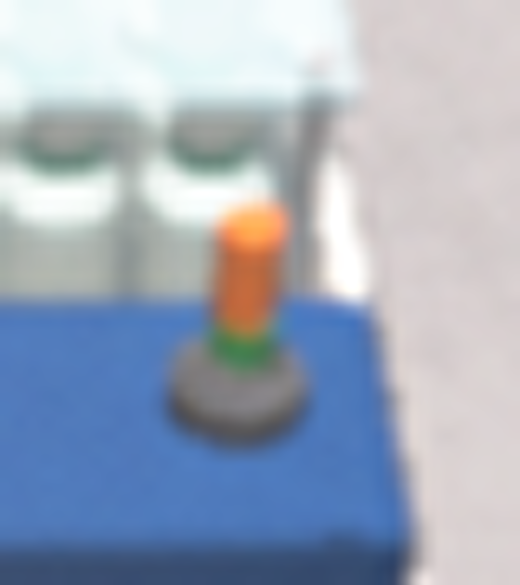

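```bash
python3 - <<'E'
from h import *
f=grab_frame("side");now=cv2.resize(f["frame"][140:260,220:340,::-1],None,fx=5,fy=5,interpolation=cv2.INTER_CUBIC)
L=[cv2.imread(f"pics/side{i}.png") for i in(4,5,6)]+[now]
# collar/pin strips
cv2.imwrite("pics/strip.png",np.hstack([cv2.resize(l[325:460,400:485],None,fx=2.3,fy=2.3,interpolation=cv2.INTER_CUBIC) for l in L]))
F=f["frame"]
for r in range(208,234):print(r,F[r,307:312].tolist())
E
```

```text
208 [[180, 201, 193], [200, 219, 211], [221, 233, 229], [192, 206, 203], [151, 162, 164]]
209 [[243, 249, 246], [240, 245, 242], [238, 241, 237], [217, 224, 220], [158, 168, 169]]
210 [[250, 247, 242], [251, 238, 228], [249, 227, 203], [239, 210, 190], [187, 166, 157]]
211 [[253, 221, 181], [255, 197, 136], [255, 189, 121], [255, 182, 122], [236, 162, 127]]
212 [[249, 167, 114], [255, 169, 86], [255, 177, 88], [255, 171, 90], [248, 160, 114]]
213 [[220, 127, 86], [247, 144, 76], [254, 157, 83], [247, 146, 81], [218, 138, 107]]
214 [[181, 109, 78], [206, 112, 65], [214, 118, 68], [201, 114, 73], [174, 123, 106]]
215 [[176, 106, 75], [188, 104, 62], [191, 106, 64], [178, 105, 70], [157, 122, 108]]
216 [[179, 105, 70], [193, 107, 64], [191, 107, 63], [176, 104, 70], [153, 120, 107]]
217 [[180, 104, 69], [193, 106, 63], [191, 106, 62], [172, 103, 75], [139, 114, 115]]
218 [[178, 102, 67], [194, 106, 62], [191, 106, 65], [165, 107, 88], [116, 115, 140]]
219 [[166, 108, 67], [186, 109, 62], [186, 114, 70], [153, 121, 102], [101, 128, 155]]
220 [[124, 120, 72], [152, 122, 69], [154, 124, 75
[... 438 characters left out ...]
5, 133, 136], [132, 130, 132]]
226 [[123, 122, 125], [126, 125, 128], [127, 125, 129], [121, 120, 122], [111, 109, 110]]
227 [[96, 93, 95], [102, 100, 102], [102, 101, 102], [92, 91, 91], [82, 84, 91]]
228 [[81, 84, 92], [84, 85, 93], [81, 84, 92], [77, 84, 101], [74, 90, 122]]
229 [[77, 98, 136], [78, 97, 133], [77, 99, 136], [74, 103, 148], [73, 110, 166]]
230 [[80, 120, 183], [78, 119, 183], [79, 120, 183], [78, 121, 184], [77, 121, 187]]
231 [[80, 123, 190], [78, 123, 189], [79, 123, 190], [78, 122, 189], [77, 122, 189]]
232 [[79, 122, 188], [79, 122, 188], [79, 121, 188], [78, 121, 187], [79, 123, 189]]
233 [[78, 121, 187], [77, 120, 186], [78, 120, 186], [79, 121, 188], [81, 124, 190]]
```

View pics/strip.png

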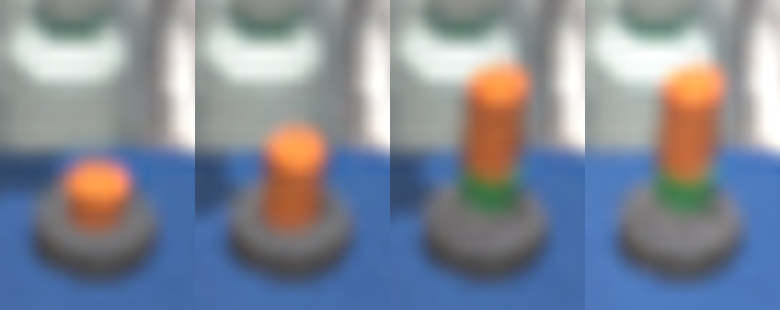

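The fourth and fifth strokes left the pin at the same height, so it is at its last step. The full green band (about 8–9 mm) is showing, with grey shank visible below it. Last, I'll check the surroundings.

View pics/side7f.png

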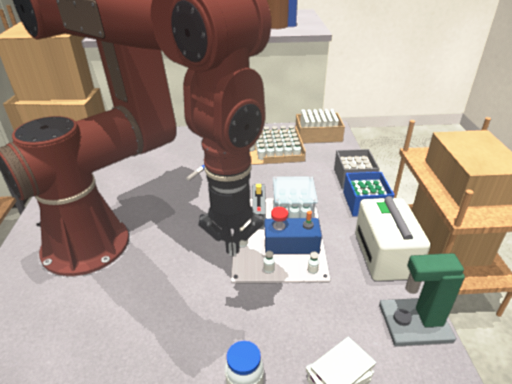

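The jar (243,362), the cartons (341,362) and the vials (269,262 and 314,262) are where they started. The knob is up, the vent is closed, and the arm is clear of everything.

```bash
python3 -c "
from station import job_done,sense
print(sense()['t']);print(job_done())"
```

```text
13.25
the job is handed in; nothing more can be done
None
```

The leak tester is ready and the job was handed in at 13.25 s, well inside the 48 s limit.

- **Vent:** I pushed the slide to its green end before any pumping. It met its hard stop at about 11 N. The pictures put the grip within about 1 mm of fully closed, and it was still there at the end.
- **Plunger:** I made five full strokes with the fingers shut, each pressed to the bottom and let right up. The highest force reading I saw was about 28 N. The knob is up.
- **Pin:** It stands at its last step, with the whole green band showing and some shank visible below it. Strokes four and five did not raise it further. My image estimates put its travel at 37 to 40 mm, and the low end is close to the 36 mm that counts as fully out.
- **Surroundings:** The vials, cartons, jar and marker looked unmoved in the last pictures. The arm covered vial 1 in the side view and the jar in the top view, so I checked each of those from the other camera. The arm ended clear of everything, with its force reading close to zero.

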